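Find the hidden release in the showcase edge and spring its drawer

ROBOT

A 6-joint arm with a two-finger parallel gripper is mounted at the origin on the work surface. World frame = base frame: x ahead of the robot, y to its left, z up, the work surface at z = 0. Lengths are in m, angles in rad, forces in N, time in s.
With the tool pointing down it reaches from about 0.4 to 0.825 m from the base axis. Payload 7 kg.
Tool frame: the origin (TCP) lies between the finger pads; the fingertips stand 8 mm ahead of it and the grasp point (between the pads) lies 11 mm behind it (arm.finger_overhang is the distance from the TCP to the fingertips, in m); z points along the fingers, y is the line along which they close (so a half turn about z gives the same grasp; the last joint's range is limited). The gripper opens to 88 mm and grips with 3 to 60 N. Pads are 19 mm wide; open, the fingers measure 130 mm over their backs; the gripper's body (78 mm by 193 mm) begins 47 mm behind the grasp point.
Start: joints at [1.442, 0.359, 0.012, 0, -1.224, -0.288], TCP at [0.273, 0.617, 0.235] pointing down, gripper open.
Joint ranges: [-3.07, 3.07], [-1.43, 2.12], [-1.02, 1.25], [-3.03, 1.67], [-3.05, -0], [-3.03, 3.03]. Speed limits (rad/s): [2.39, 2.39, 3.01, 3.14, 3.14, 3.14].

INTERFACE

Orientations are given as [roll, pitch, yaw] about the fixed x, y, z axes, in that order (R = Rz(yaw) Ry(pitch) Rx(roll)).
In Python, from station import arm gives the robot as it stands.
- The arm moves only by the tool move_arm, never from a script. Its argument "rows" is text: rows parted by semicolons, each of 7 numbers parted by spaces: the turn, a rotation vector about the tool's x, y, z in degrees, then the shift along the tool's x, y, z in m, then the finger opening in m, from 0 to 0.0876. A call has 1 to 8 rows; each row shifts and turns the commanded pose from where the row before left it, along the tool's axes as they then stand; what a row does not reach is not made up. A row lasts 1/8 s, in which the tool goes at most 62.5 mm and 10.7 degrees, less where a joint would pass 70% of its speed; a pose out of reach is approached as far as the arm can. A call is refused whole if a number of a shift passes 0.0625 or a number of a turn 10.7, either way. A call with a gripper value outside its range is refused whole. The fingers move at their own pace and stop on an object; "squeeze" is the grip in N (left out, the last holds). Time passes only in rows, so rows that do not move let the fingers close. It gives the time, the measured TCP pose, the force, the opening and the grip force at its end, in the units of the state.
- arm.get_state(): the state, without advancing time (a new reading comes with each control period).
- arm.grab_frame(name): name is "scene" or "top" or "wrist"; returns (picture, depth): 384x512x3 uint8, blue, green, red; 384x512 float32, m along the optical axis (not along the pixel's ray), 0 where there is no reading.
- arm.camera_model(name): a dict with "mtx" (3x3 intrinsics, pixels), "camera_from_world" (4x4, takes a point from world to camera coordinates); the wrist camera has in their place "mount" (4x4, takes a point from camera to tool coordinates, whose origin is the TCP and whose axes are the flange's). Camera axes: x right, y down, z forward; pixel columns grow to the right and rows downward; lengths in m; the calibration is good to about 2 mm. A picture is of the moment at which its call begins: read the wrist's pose just before it. camera_model takes no time and is no camera call.
- arm.job_done(): hands the job in; it is judged then, once.
The state is a dict: "t": time; "q": joint angles; "qd": joint speeds; "joint_efforts": joint torques, N m; "eef_pos": TCP position; "ee_rot": TCP orientation; "force": force on the tool from outside, world axes, zero at the start; "moment": the same for the moment, N m; "width": finger opening in m; "gripper_force": force on a finger pad.
Only numpy, scipy, OpenCV 4.12 (cv2) and the standard library are available. Lean on these libraries where they do the work, as an engineer would, in place of code of your own. Each camera call takes 0.05 s, during which the arm holds its last target. There are 200 camera calls.

TASK

The flat showcase on the counter has a concealed drawer, released by a catch plate sunk in a notch somewhere along the wooden rail on its top front edge. Start at the left-hand end of the rail (as seen from the robot) and run a fingertip lightly along the top of it until you find the notch, then gently press the plate inside it right down so that the drawer springs open, and take the hand away. Do not lean on the clear hood, do not pick anything up, and leave everything else on the counter where it stands.

Things in the scene. Friction and masses are not known exactly. Their poses are not given: they have to be found in the camera images.
- case: Flat table-top showcase, fixed: dark wood plinth 260 (x) x 460 (y) x 56 mm high, its front facing its own -x. Origin: centre of the underside, on the counter; x points from the front to the back, y to the left as seen from the front, z up. The flush front of the drawer (432 x 44 mm, no handle) fills the plinth's front, its top 51 mm above the counter.
- edge: Dark wooden rail along the whole top front edge of the plinth, flush with its front: 460 long (y) x 40 deep (x) x 16 mm high, flat top 72 mm above the counter, level but for joints under 1 mm. Origin: middle of its top face; axes as the case's. One notch is cut in it, its centre somewhere within 65 mm of the rail's middle. The lacquer is spoiled by a push of over 50 N.
- edge_left (a point): Left-hand end of the rail (as seen from the robot), middle of its 40 mm depth, on its top face: 230 mm from the rail's middle along +y.
- hood: Clear acrylic hood with brass corners over the exhibits, 200 (x) x 430 (y) x 45 mm high, fixed on the plinth behind the rail with a 15 mm gap; its top is 101 mm above the counter. Origin: centre of its underside. It cracks under a push of 15 N.
- catch (a joint): Travel in m of the dark steel catch plate in the notch: 0 up, 0.0065 right down; sprung, 2 N to start, 5 to 7 N right down, bent by over 50 N; past about 4.5 mm the drawer is free. The notch is 44 mm long (along y), open at the top and front, with a 4 mm wall behind; the plate fills it (42 x 34 mm), its top 6 mm below the rail's top.
- drawer (a joint): How far the drawer is open in m: 0 shut and latched; on release a spring throws it out towards the case's front (its -x) to the stop at 0.038, where it stays.
- drawer_front (a point): Middle of the top edge of the drawer's front face, 51 mm above the counter.
- medal_box: Loose blue box 70 x 60 x 24 mm lying on top of the hood, towards its back. Origin: centre of its underside.
- model_tank: Loose green model tank with black tracks, 180 x 112 x 78 mm. Origin: centre of its underside.
- shell_case: Loose brass cartridge case standing upright, diameter 48 mm, 115 mm high. Origin: centre of its underside.
- mug: Loose copper mug, diameter 76 mm, 85 mm high, handle at its +y. Origin: centre of its underside.
- ink_bottle: Loose green glass ink jar with black cap, diameter 52 mm, 75 mm high. Origin: centre of its underside.
- magnifier: Loose magnifying glass lying flat, brass rim 68 mm across, wooden handle, 157 mm long, 14 mm thick. Origin: near the join of rim and handle, on the counter.

How it is judged:
By the outcome, as a careful person would: the job done as asked, in the order asked, and still so for the second after the job is handed in, with the robot touching nothing.
It also fails if it takes over 56 s, if anything falls off the work surface, if the arm or the gripper's body presses on something with over 40 N, if the wrist force passes 120 N, or if a joint passes its speed limit or range.

## Working session

There is one attempt and no reset: what is moved stays moved. The work goes in short steps, Python scripts to look and compute and a tool call to move; the robot and the scene stay as the last step left them, time stands still between calls to the robot, and variables do not carry over. Pictures are saved under pics/ and viewed, at most 10 in all, crops included, and the job is handed in when it is done.

Besides the shell and the picture viewer there is one more tool, called after ">>>" as name(argument=value, ...) on one line, values as JSON. move_arm: Moves the arm, as the interface text tells. Its arguments: {"type":"object","properties":{"rows":{"type":"string"},"squeeze":{"type":"number"}},"required":["rows"]}

```bash
ls; mkdir -p pics; python3 - <<'E'
from station import arm
import cv2
s=arm.get_state();print(s)
for n in("scene","top"):
    p,d=arm.grab_frame(n);cv2.imwrite(f"pics/{n}0.png",p);m=arm.camera_model(n);print(n,m)
    import numpy as np;np.save(f"{n}0.npy",d)
E
```

```text
pics
{'t': 0.0, 'q': array([ 1.44211777e+00,  3.59390612e-01,  1.10411062e-02, -3.17170120e-04,
       -1.22410163e+00, -2.88090525e-01]), 'qd': array([ 4.47375874e-04, -1.54544408e-03, -9.27426785e-04,  3.93975960e-04,
       -9.17268113e-04, -1.68326500e-05]), 'joint_efforts': array([ 1.20999443e-04, -5.82718849e+01,  2.93053758e+01,  6.99712381e+00,
        7.01902361e-03, -1.49023922e-04]), 'eef_pos': array([0.27309263, 0.61676181, 0.23361849]), 'ee_rot': array([ 3.13992133e+00, -1.84336966e-04, -4.16876951e-01]), 'force': array([-0.5484469 ,  0.31937008, -0.21840194]), 'moment': array([ 0.05357431, -0.03237506, -0.02893029]), 'gripper_force': 0.0, 'width': 0.08775092956136775}
scene {'mtx': array([[425.72289717,   0.        , 258.31513491],
       [  0.        , 425.72289717, 194.78808207],
       [  0.        ,   0.        ,   1.        ]]), 'camera_from_world': array([[-0.549343  ,  0.83549596, -0.01299139,  0.27060705],
       [ 0.47522017,  0.29959598, -0.82728957, -0.17905184],
       [-0.68730492, -0.46063951, -0.56162548,  1.71686117],
       [ 0.        ,  0.        ,  0.        ,  1.        ]])}
top {'mtx': array([[470.0150273 ,   0.        , 250.74460635],
       [  0.        , 470.0150273 , 193.52647823],
       [  0.        ,   0.        ,   1.        ]]), 'camera_from_world': array([[ 0.06026839, -0.99816522, -0.00582421,  0.0055763 ],
       [-0.97244418, -0.05739692, -0.22595997,  0.53591083],
       [ 0.22521109,  0.01928196, -0.97411918,  1.7096671 ],
       [ 0.        ,  0.        ,  0.        ,  1.        ]])}
```

View pics/top0.png

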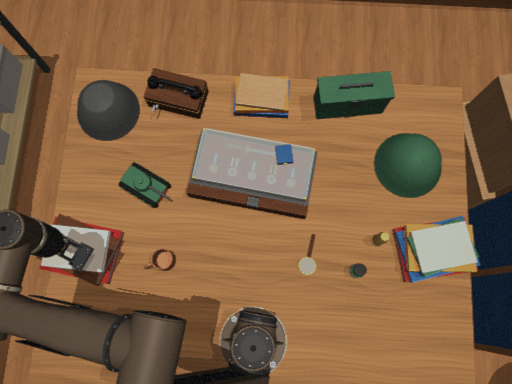

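View pics/scene0.png

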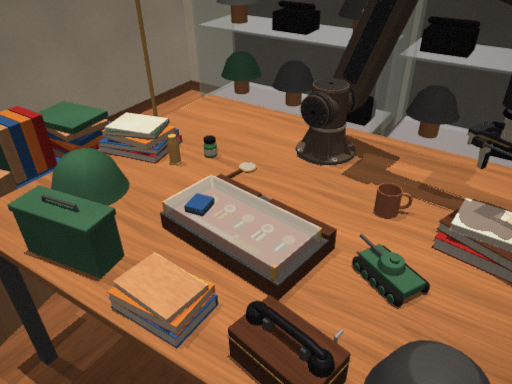

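The top view shows the showcase with its rail from about (190,182) to (308,210), and a greyish patch near (253,201) that could be the plate. The scene view shows the case from behind. Next I'll measure the rail.

```bash
cat > h.py <<'E'
import numpy as np,cv2
from station import arm
def ray(n,uv,z):
    m=arm.camera_model(n);T=m["camera_from_world"];R,t=T[:3,:3],T[:3,3]
    uv=np.atleast_2d(np.asarray(uv,float))
    d=(np.c_[uv,np.ones(len(uv))]@np.linalg.inv(m["mtx"]).T)@R
    c=-R.T@t
    return c+d*((z-c[2])/d[:,2])[:,None]
def cloud(n,d):
    m=arm.camera_model(n);T=m["camera_from_world"];v,u=np.indices(d.shape)
    P=np.stack([u,v,np.ones_like(u)],-1)@np.linalg.inv(m["mtx"]).T*d[...,None]
    return (P-T[:3,3])@T[:3,:3]
E
python3 - <<'E'
from h import *
p=cv2.imread("pics/top0.png");d=np.load("top0.npy")
P=cloud("top",d)
roi=np.zeros(d.shape,bool);roi[120:225,180:325]=1
z=P[...,2]
m=roi&(z>0.060)&(z<0.083)
hsv=cv2.cvtColor(p,cv2.COLOR_BGR2HSV)
mm=(m*255).astype(np.uint8)
n,l,st,_=cv2.connectedComponentsWithStats(mm);print(st)
k=1+np.argmax(st[1:,4]);pts=np.argwhere(l==k)[:,::-1].astype(np.float32)
W=ray("top",pts,0.072)[:,:2].astype(np.float32)
r=cv2.minAreaRect(W);print(r,cv2.boxPoints(r),np.median(z[l==k]))
c=cv2.resize(np.hstack([p[165:225,180:320],cv2.merge([mm]*3)[165:225,180:320]]),None,fx=2.8,fy=2.8,interpolation=2)
a=cv2.resize(p[120:225,180:320],None,fx=5,fy=5,interpolation=2);cv2.imwrite("pics/crop.png",a)
E
```

```text
[[     0      0    512    384 194987]
 [   201    130      2      2      3]
 [   200    133      2      2      2]
 [   197    145      1      2      2]
 [   196    150      2      2      2]
 [   196    153      1      1      1]
 [   315    152      2      2      3]
 [   195    155      1      1      1]
 [   316    156      1      1      1]
 [   313    160      2      2      3]
 [   312    165      1      1      1]
 [   314    164      1      2      2]
 [   313    167      2      2      4]
 [   191    171      2      3      3]
 [   190    175      1      1      1]
 [   310    175      3      3      5]
 [   190    178      2      2      3]
 [   192    179     10      4     15]
 [   186    181    122     35   1499]
 [   310    180      2      3      3]
 [   308    185      1      2      2]
 [   310    185      2      2      3]
 [   229    188      1      1      1]
 [   308    190      1      1      1]
 [   309    191      2      2      2]
 [   261    192      6      4      7]
 [   307    193      1      1      1]
 [   279    195     20      6     32]
 [   309    194      1      2      2]
 [   306    197      1      1      1]
 [   285    199      1      1      1]
 [   299    199      3      4      6]
 [   308    199      1      2      2]
 [   303    201      2      1      2]
 [   306    200      3      3      4]]
((0.5173362493515015, 0.051856353878974915), (0.4590718150138855, 0.06337792426347733), 81.99995422363281) [[ 0.45401028 -0.17103541]
 [ 0.5167714  -0.17985597]
 [ 0.58066225  0.27474812]
 [ 0.5179011   0.28356868]] 0.07184644143272521
```

View pics/crop.png

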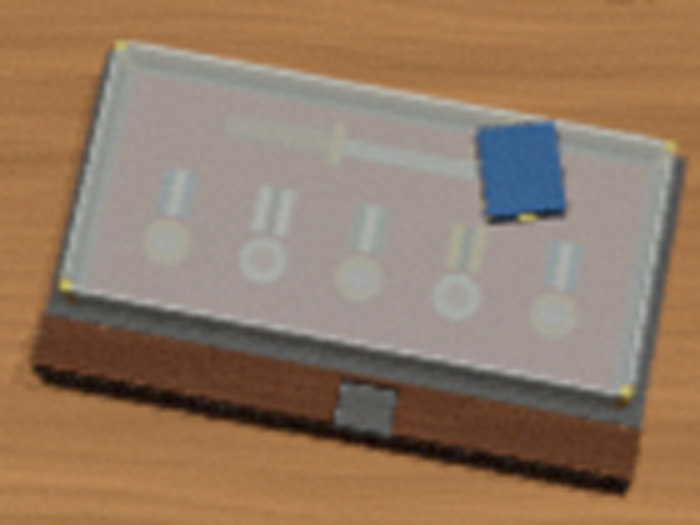

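The crop shows the rail's top face with corners at about (50,316), (36,366), (630,476) and (640,428), and the grey plate at (365,408).

```bash
python3 - <<'E'
from h import *
f=lambda a:np.array(a)/5-0.4+[180,120]
C=ray("top",f([[50,316],[36,366],[630,478],[640,428]]),0.072)
print(C.round(4)); print(ray("top",f([[365,408]]),0.066))
p=cv2.imread("pics/top0.png")
hsv=cv2.cvtColor(p,cv2.COLOR_BGR2HSV);roi=np.zeros(p.shape[:2],np.uint8);roi[175:222,182:312]=255
h,s,v=cv2.split(hsv); m=((s>110)&(v>60)&(v<135)&(roi>0)).astype(np.uint8)*255
m=cv2.morphologyEx(cv2.morphologyEx(m,2,np.ones((3,3))),3,np.ones((15,15)))
c=max(cv2.findContours(m,0,1)[0],key=cv2.contourArea)
W=ray("top",c[:,0],0.072)[:,:2].astype(np.float32);r=cv2.minAreaRect(W);print(r,cv2.boxPoints(r))
g=((s<60)&(v>60)).astype(np.uint8)[190:212,235:270]*1; 
n,l,st,ce=cv2.connectedComponentsWithStats(g);print(st,ce+[235,190])
E
```

```text
[[ 0.56    0.2698  0.072 ]
 [ 0.5208  0.2768  0.072 ]
 [ 0.4619 -0.1704  0.072 ]
 [ 0.5001 -0.1766  0.072 ]]
[[0.50452579 0.02870566 0.066     ]]
((0.5104365348815918, 0.05219493806362152), (0.4603806734085083, 0.03912803530693054), 82.24982452392578) [[ 0.46000916 -0.17325443]
 [ 0.4987798  -0.17853099]
 [ 0.5608639   0.2776443 ]
 [ 0.5220933   0.28292087]]
[[  0   2  35  20 497]
 [  0   0  35   8 174]
 [ 12   6  12  11  99]] [[250.48692153 203.21126761]
 [255.94827586 192.37356322]
 [252.65656566 201.17171717]]
```

Case yaw is about -7.75°, and the rail centre is about (0.5105, 0.052). The notch is about 23 mm right of the middle. I'll use one finger of the open gripper, with the closing line across the rail and the other finger hanging in front. Rotating first, then going over the left end.

>>> move_arm(rows="0 0 10.5 0 0 0 0.0876;0 0 10.5 0 0 0 0.0876;0 0 10.5 0 0 0 0.0876;0 0 10.5 0 0 0 0.0876;0 0 10.5 0 0 0 0.0876;0 0 10.5 0 0 0 0.0876;0 0 10.5 0 0 0 0.0876;0 0 0.4 0 0 0 0.0876")

```text
t: 1.1
eef_pos: [0.2732, 0.617, 0.2341]
ee_rot: [3.141, -0.001, -1.706]
force: [0.1, 0.2, -0.1]
width: 0.0875
gripper_force: 0.0
```

>>> move_arm(rows="0 0 0 0.0385 -0.032 0 0.0876;0 0 0 0.0385 -0.032 0 0.0876;0 0 0 0.0385 -0.032 0 0.0876;0 0 0 0.0385 -0.032 0 0.0876;0 0 0 0.0385 -0.032 0 0.0876;0 0 0 0.0385 -0.032 0 0.0876;0 0 0 0.0385 -0.032 0 0.0876;0 0 0 0.0385 -0.032 0 0.0876")

```text
t: 2.1
eef_pos: [0.4858, 0.2759, 0.2346]
ee_rot: [-3.142, 0.0, -1.702]
force: [0.6, 1.0, -0.5]
width: 0.088
gripper_force: 0.0
```

>>> move_arm(rows="0 0 0 0 0 0.03 0.0876;0 0 0 0 0 0.03 0.0876;0 0 0 0 0 0.02 0.0876;0 0 0 0 0 0.02 0.0876;0 0 0 0 0 0 0.0876;0 0 0 0 0 0 0.0876")

```text
t: 2.85
eef_pos: [0.4856, 0.2776, 0.1353]
ee_rot: [-3.141, 0.0, -1.704]
force: [0.4, -0.6, 0.5]
width: 0.0875
gripper_force: 0.0
```

```bash
python3 - <<'E'
from h import *
s=arm.get_state();print(s["t"],s["eef_pos"],s["ee_rot"],s["force"])
a,_=arm.grab_frame("wrist");b,_=arm.grab_frame("top")
cv2.imwrite("pics/w1.png",a)
cv2.imwrite("pics/t1.png",cv2.resize(b[120:225,180:320],None,fx=5,fy=5,interpolation=2))
E
```

```text
2.85 [0.48556931 0.27763035 0.13526987] [-3.14100453e+00  3.32566046e-04 -1.70448586e+00] [ 0.37956993 -0.56825564  0.47640768]
```

View pics/w1.png

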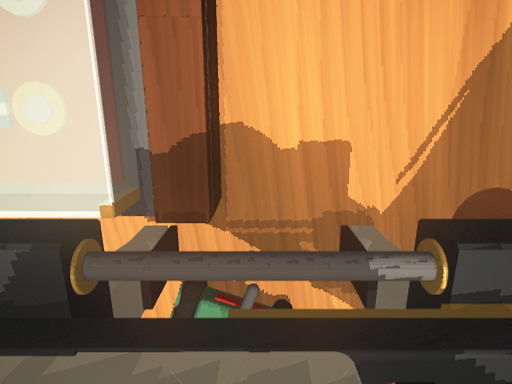

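The wrist view shows the rail as a vertical band, columns 140–215, with its left end at row ~221. The rail-side finger is at (110–178, 228–310). I'll cast rays to refine the rail pose.

```bash
python3 - <<'E'
from h import *
from scipy.spatial.transform import Rotation as Ro
m=arm.camera_model("wrist");M=m["mount"];print(M.round(3).tolist())
s=arm.get_state();R=Ro.from_euler('xyz',s["ee_rot"]).as_matrix();p=s["eef_pos"]
def wr(uv,z):
    d=R@M[:3,:3]@np.linalg.inv(m["mtx"])@np.r_[uv,1.];c=p+R@M[:3,3]
    return c+d*(z-c[2])/d[2]
u=np.array([.1355,0]);ex=np.array([np.cos(.1355),-np.sin(.1355)]);ey=np.array([np.sin(.1355),np.cos(.1355)])
o=np.array([.5105,.052])
for uv in [(152,220),(210,222),(137,5),(206,5)]:
    w=wr(uv,.072);print(uv,w.round(4),"edge xy",((w[:2]-o)@ex).round(4),((w[:2]-o)@ey).round(4))
for t in [(x,y,.008) for x in(-.0095,.0095) for y in(-.044,-.065)]:
    w=p+R@np.array(t);c=np.linalg.inv(M)@np.r_[t,1];q=m["mtx"]@c[:3];print(t,(q[:2]/q[2]).round(),"edge",((w[:2]-o)@ex).round(4),((w[:2]-o)@ey).round(4))
E
```

```text
[[0.001, -0.966, -0.26, 0.07], [1.0, 0.001, 0.001, 0.0], [-0.001, -0.26, 0.966, -0.149], [0.0, 0.0, 0.0, 1.0]]
(152, 220) [0.5625 0.2753 0.072 ] edge xy 0.0213 0.2283
(210, 222) [0.5214 0.2824 0.072 ] edge xy -0.0204 0.2297
(137, 5) [0.541 0.139 0.072] edge xy 0.0184 0.0903
(206, 5) [0.4996 0.1445 0.072 ] edge xy -0.0233 0.0902
(-0.0095, -0.044, 0.008) [178. 258.] edge -0.0111 0.2299
(-0.0095, -0.065, 0.008) [140. 258.] edge 0.0099 0.2299
(0.0095, -0.044, 0.008) [176. 225.] edge -0.0111 0.2109
(0.0095, -0.065, 0.008) [136. 225.] edge 0.0099 0.2109
```

Everything agrees to about 1–2 mm. Descending.

>>> move_arm(rows="0 0 0 0.002 0 0.02 0.0876;0 0 0 0 0 0.018 0.0876;0 0 0 0 0 0.01 0.0876;0 0 0 0 0 0.003 0.0876;0 0 0 0 0 0 0.0876")

```text
t: 3.58
eef_pos: [0.4852, 0.2756, 0.084]
ee_rot: [-3.141, 0.0, -1.706]
force: [0.3, -0.7, -0.3]
width: 0.0876
gripper_force: 0.0
```

>>> move_arm(rows="0 0 0 0 0 0.001 0.0876;0 0 0 0 0 0.001 0.0876;0 0 0 0 0 0 0.0876")

```text
t: 3.95
eef_pos: [0.485, 0.2754, 0.0817]
ee_rot: [-3.141, 0.0, -1.707]
force: [-1.2, -1.1, 0.2]
width: 0.088
gripper_force: 0.0
```

>>> move_arm(rows="0 0 0 0 0 0.001 0.0876;0 0 0 0 0 0 0.0876")

```text
t: 4.2
eef_pos: [0.4849, 0.2754, 0.0805]
ee_rot: [3.142, -0.0, -1.707]
force: [-0.5, 0.1, -1.0]
width: 0.0877
gripper_force: 0.0
```

>>> move_arm(rows="0 0 0 0 0 0.0005 0.0876;0 0 0 0 0 0 0.0876")

```text
t: 4.45
eef_pos: [0.485, 0.2754, 0.0803]
ee_rot: [-3.141, 0.0, -1.706]
force: [-2.3, -0.2, 4.1]
width: 0.0877
gripper_force: 1.9
```

Contact at 4 N. Now the light sweep.

>>> move_arm(rows="0 0 0 0.003 0 0 0.0876;0 0 0 0.004 0 0 0.0876;0 0 0 0.004 0 0 0.0876;0 0 0 0.004 0 0 0.0876")

```text
t: 4.95
eef_pos: [0.4832, 0.2606, 0.0803]
ee_rot: [-3.141, 0.001, -1.706]
force: [0.3, 2.7, 3.0]
width: 0.0876
gripper_force: 1.5
```

>>> move_arm(rows="0 0 0 0.004 0 0 0.0876;0 0 0 0.004 0 0 0.0876;0 0 0 0.004 0 0 0.0876;0 0 0 0.004 0 0 0.0876;0 0 0 0.004 0 0 0.0876;0 0 0 0.004 0 0 0.0876")

```text
t: 5.7
eef_pos: [0.4799, 0.2368, 0.0803]
ee_rot: [-3.141, 0.001, -1.706]
force: [-0.2, 4.0, 4.6]
width: 0.0876
gripper_force: 2.6
```

>>> move_arm(rows="0 0 0 0.005 0 0 0.0876;0 0 0 0.005 0 0 0.0876;0 0 0 0.005 0 0 0.0876;0 0 0 0.005 0 0 0.0876;0 0 0 0.005 0 0 0.0876;0 0 0 0.005 0 0 0.0876")

```text
t: 6.45
eef_pos: [0.4758, 0.207, 0.0803]
ee_rot: [-3.141, 0.001, -1.706]
force: [0.3, 4.3, 4.8]
width: 0.0879
gripper_force: 2.6
```

```bash
python3 - <<'E'
from h import *
s=arm.get_state();print(s["eef_pos"],s["ee_rot"],s["force"])
a,_=arm.grab_frame("wrist");cv2.imwrite("pics/w2.png",a)
E
```

```text
[0.47581306 0.20702677 0.08026656] [-3.14109835e+00  5.47776092e-04 -1.70638335e+00] [0.25268813 4.26153412 4.82989815]
```

View pics/w2.png

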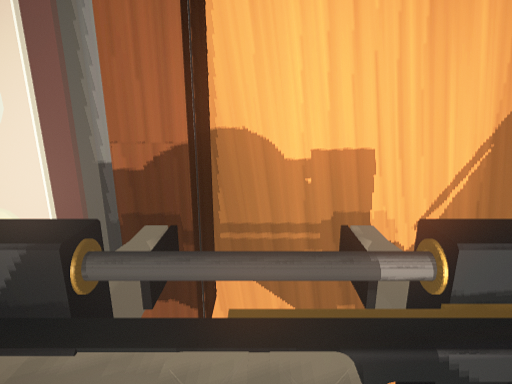

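The wrist view shows the rail's front top edge running from (183,5) to (197,215) and its back edge from (96,5) to (118,215). No plate in view yet.

```bash
cat >> h.py <<'E'
from scipy.spatial.transform import Rotation as Ro
ex=np.array([np.cos(.1355),-np.sin(.1355)]);ey=np.array([np.sin(.1355),np.cos(.1355)]);o=np.array([.5105,.052])
def wr(uv,z,p,rot):
    m=arm.camera_model("wrist");M=m["mount"];R=Ro.from_euler('xyz',rot).as_matrix()
    d=R@M[:3,:3]@np.linalg.inv(m["mtx"])@np.r_[uv,1.];c=np.array(p)+R@M[:3,3]
    w=c+d*(z-c[2])/d[2]; return np.array([(w[:2]-o)@ex,(w[:2]-o)@ey]).round(4)
E
python3 - <<'E'
from h import *
s=arm.get_state()
for uv in [(183,5),(197,215),(96,5),(118,215)]:print(uv,wr(uv,.072,s["eef_pos"],s["ee_rot"]))
w=s["eef_pos"]+Ro.from_euler('xyz',s["ee_rot"]).as_matrix()@[0,-.0545,.008];print((w[:2]-o)@ex,(w[:2]-o)@ey)
E
```

```text
(183, 5) [-0.0217  0.0338]
(197, 215) [-0.023   0.1332]
(96, 5) [0.0173 0.0339]
(118, 215) [0.0189 0.1332]
-0.0008515522348691913 0.14840554864349265
```

Yaw is good. The rail sits about 2 mm nearer, so I'll drift 3 mm forward while continuing.

>>> move_arm(rows="0 0 0 0.005 0.0005 0 0.0876;0 0 0 0.005 0.0005 0 0.0876;0 0 0 0.005 0.0005 0 0.0876;0 0 0 0.005 0.0005 0 0.0876;0 0 0 0.005 0.0005 0 0.0876;0 0 0 0.005 0.0005 0 0.0876;0 0 0 0.005 0 0 0.0876;0 0 0 0.005 0 0 0.0876")

```text
t: 7.5
eef_pos: [0.4674, 0.1677, 0.0802]
ee_rot: [-3.141, 0.001, -1.706]
force: [0.3, 4.1, 5.8]
width: 0.0878
gripper_force: 2.7
```

>>> move_arm(rows="0 0 0 0.005 0 0 0.0876;0 0 0 0.005 0 0 0.0876;0 0 0 0.005 0 0 0.0876;0 0 0 0.005 0 0 0.0876;0 0 0 0.005 0 0 0.0876;0 0 0 0.005 0 0 0.0876;0 0 0 0.005 0 0 0.0876;0 0 0 0.005 0 0 0.0876")

```text
t: 8.5
eef_pos: [0.4617, 0.1279, 0.0801]
ee_rot: [-3.142, 0.0, -1.707]
force: [-0.7, 3.6, 4.4]
width: 0.0876
gripper_force: 2.5
```

>>> move_arm(rows="0 0 0 0.005 0 0 0.0876;0 0 0 0.005 0 0 0.0876;0 0 0 0.005 0 0 0.0876;0 0 0 0.005 0 0 0.0876;0 0 0 0.005 0 0 0.0876;0 0 0 0.005 0 0 0.0876;0 0 0 0.005 0 0 0.0876;0 0 0 0.005 0 0 0.0876")

```text
t: 9.5
eef_pos: [0.4563, 0.0883, 0.0801]
ee_rot: [3.142, 0.0, -1.707]
force: [0.9, 3.5, 5.0]
width: 0.0878
gripper_force: 2.6
```

>>> move_arm(rows="0 0 0 0.004 0 0 0.0876;0 0 0 0.004 0 0 0.0876;0 0 0 0.004 0 0 0.0876;0 0 0 0.004 0 0 0.0876;0 0 0 0.004 0 0 0.0876;0 0 0 0.004 0 0 0.0876")

```text
t: 10.25
eef_pos: [0.453, 0.0645, 0.0801]
ee_rot: [3.142, 0.0, -1.707]
force: [-0.1, 4.0, 4.0]
width: 0.0874
gripper_force: 2.6
```

>>> move_arm(rows="0 0 0 0.004 0 0 0.0876;0 0 0 0.004 0 0 0.0876;0 0 0 0.004 0 0 0.0876")

```text
t: 10.62
eef_pos: [0.4512, 0.0524, 0.0799]
ee_rot: [3.141, -0.0, -1.707]
force: [-0.5, 3.2, 4.0]
width: 0.0875
gripper_force: 1.8
```

>>> move_arm(rows="0 0 0 0.004 0 0 0.0876;0 0 0 0.003 0 0 0.0876;0 0 0 0 0 0 0.0876")

```text
t: 11.0
eef_pos: [0.4497, 0.0451, 0.0795]
ee_rot: [3.14, -0.001, -1.707]
force: [0.6, -0.2, 0.5]
width: 0.0874
gripper_force: 0.0
```

Contact was lost at about y = -13 mm, which puts the finger over the notch. I'll move to its middle and check with the wrist camera.

>>> move_arm(rows="0 0 0 0.005 0 0 0.0876;0 0 0 0.004 0 0 0.0876;0 0 0 0 0 0 0.0876")

```text
t: 11.38
eef_pos: [0.4492, 0.0367, 0.08]
ee_rot: [3.141, -0.0, -1.707]
force: [-0.9, -0.5, 0.8]
width: 0.0876
gripper_force: 0.0
```

```bash
python3 - <<'E'
from h import *
s=arm.get_state();print(s["eef_pos"],s["force"])
w=s["eef_pos"]+Ro.from_euler('xyz',s["ee_rot"]).as_matrix()@[0,-.0545,.008];print((w[:2]-o)@ex,(w[:2]-o)@ey)
a,_=arm.grab_frame("wrist");cv2.imwrite("pics/w3.png",a)
E
```

```text
[0.44916098 0.03665228 0.08001356] [-0.9099263  -0.4515314   0.80127971]
-0.004205270110946482 -0.02353440777228502
```

View pics/w3.png

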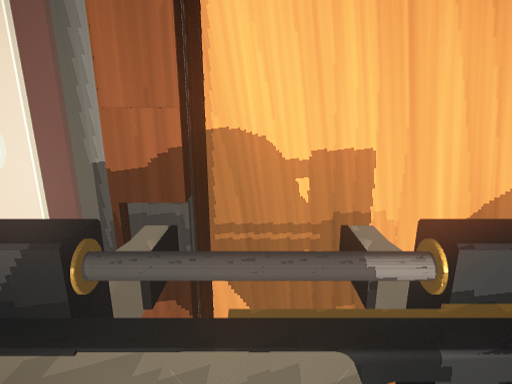

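The wrist view shows the grey plate's right edge at row ~203, about 12 mm ahead of the finger's leading edge, and the back wall clear at column ~124. The finger is centred. Now the press.

>>> move_arm(rows="0 0 0 0 0 0.002 0.0876;0 0 0 0 0 0.002 0.0876;0 0 0 0 0 0.001 0.0876;0 0 0 0 0 0.001 0.0876;0 0 0 0 0 0.001 0.0876;0 0 0 0 0 0 0.0876")

```text
t: 12.18
eef_pos: [0.4493, 0.037, 0.0733]
ee_rot: [-3.142, 0.0, -1.706]
force: [-2.1, 0.0, 3.1]
width: 0.0874
gripper_force: 2.0
```

>>> move_arm(rows="0 0 0 0 0 0.001 0.0876;0 0 0 0 0 0.001 0.0876;0 0 0 0 0 0.001 0.0876;0 0 0 0 0 0 0.0876")

```text
t: 12.68
eef_pos: [0.4494, 0.037, 0.0701]
ee_rot: [-3.141, 0.0, -1.707]
force: [-2.2, 1.1, 4.0]
width: 0.0875
gripper_force: 1.8
```

>>> move_arm(rows="0 0 0 0 0 0.001 0.0876;0 0 0 0 0 0.0005 0.0876;0 0 0 0 0 0 0.0876")

```text
t: 13.05
eef_pos: [0.4494, 0.037, 0.0686]
ee_rot: [-3.142, -0.0, -1.707]
force: [-2.2, 0.4, 3.8]
width: 0.0876
gripper_force: 2.2
```

>>> move_arm(rows="0 0 0 0 0 0.0007 0.0876;0 0 0 0 0 0 0.0876")

```text
t: 13.3
eef_pos: [0.4494, 0.037, 0.0678]
ee_rot: [-3.142, -0.0, -1.707]
force: [-1.8, 0.6, 4.2]
width: 0.0874
gripper_force: 2.4
```

>>> move_arm(rows="0 0 0 0 0 0.0005 0.0876;0 0 0 0 0 0 0.0876")

```text
t: 13.55
eef_pos: [0.4494, 0.037, 0.0677]
ee_rot: [-3.141, 0.0, -1.706]
force: [-3.9, 0.2, 8.7]
width: 0.0876
gripper_force: 4.3
```

The plate has bottomed: z stopped and the force rose to 8.7 N. Lifting clear, then checking.

>>> move_arm(rows="0 0 0 0 0 0 0.0876;0 0 0 0 0 -0.003 0.0876;0 0 0 0 0 -0.01 0.0876;0 0 0 0 0 -0.03 0.0876;0 0 0 0 0 -0.04 0.0876;0 0 0 0 0 -0.04 0.0876;0 0 0 0 0 -0.04 0.0876;0 0 0 0 0 0 0.0876")

```text
t: 14.55
eef_pos: [0.4509, 0.0376, 0.2338]
ee_rot: [-3.136, 0.003, -1.706]
force: [0.8, -0.3, -0.8]
width: 0.0874
gripper_force: 0.0
```

>>> move_arm(rows="0 0 0 -0.05 0 0 0.0876;0 0 0 -0.05 0 0 0.0876;0 0 0 -0.05 0 0 0.0876;0 0 0 -0.05 0 0 0.0876;0 0 0 0 0 0 0.0876;0 0 0 0 0 0 0.0876")

```text
t: 15.3
eef_pos: [0.4758, 0.2348, 0.2294]
ee_rot: [3.14, -0.001, -1.706]
force: [-0.5, -1.2, 1.1]
width: 0.088
gripper_force: 0.0
```

```bash
python3 - <<'E'
from h import *
s=arm.get_state();print(s["t"],s["force"])
a,_=arm.grab_frame("top");cv2.imwrite("pics/t4.png",cv2.resize(a[110:290,100:400],None,fx=2.6,fy=2.6,interpolation=2))
E
```

```text
15.3 [-0.53323532 -1.15444897  1.143928  ]
```

View pics/t4.png

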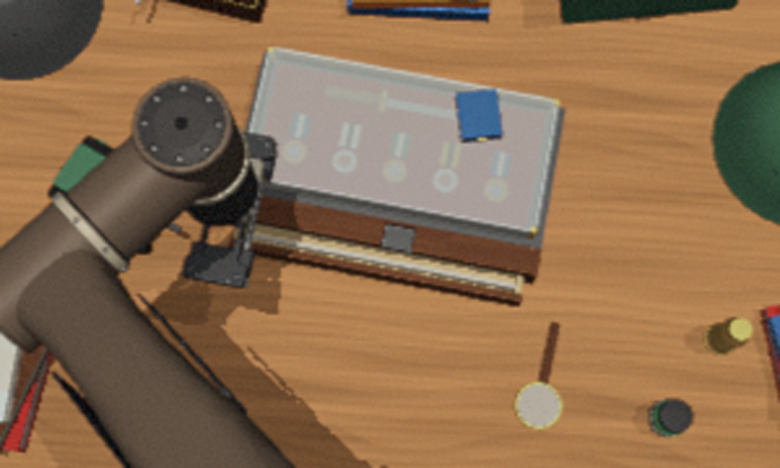

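The drawer is open along the rail's front, from (255,240) to (520,295). The medal box and the other things in view stand where they were, and the hand is clear.

```bash
python3 -c "
from station import arm
print(arm.job_done())"
```

```text
the job is handed in; nothing more can be done
None
```

The drawer is open and the job is handed in: I ran a fingertip lightly along the rail from its left end, found the notch about 23 mm right of the middle, pressed the plate right down at about 9 N, and took the hand clear at 15.3 s.

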